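Close up and bolt the tool chest

ROBOT

A 6-joint arm with a two-finger parallel gripper is mounted at the origin on the work surface; the furniture and walls round the work are solid. World frame = base frame: x ahead of the robot, y to its left, z up, the work surface at z = 0. Lengths are in m, angles in degrees, forces in N, time in s.
With the tool pointing down it reaches from about 0.25 to 0.725 m from the base axis. Payload 9.7 kg.
Tool frame: the origin (TCP) lies at the very end of the fingers, on their centre line; the grasp point (between the pads) lies 19 mm behind it; z points along the fingers, y is the line along which they close (so a half turn about z gives the same grasp; the last joint's range is limited). The gripper opens to 85 mm and grips with 20 to 120 N. Pads are 22 mm wide; open, the fingers measure 114 mm over their backs; the gripper's body (76 mm by 85 mm) begins 54 mm behind the grasp point. The pads swing forward as they close: fully open they stand 13 mm farther back than shut.
Start: joints at [63.827, 4.979, 10.078, 95.1, 0, 90], TCP at [0.243, 0.494, 0.231] pointing down, gripper open.
Joint ranges: [-179.16, 179.16], [-48.56, 103.87], [-65.8, 70.77], [-126.05, 130.52], [-82.76, 87.17], [-180, 180]. Speed limits (degrees/s): [127.2, 127.2, 147.25, 180, 180, 180].

INTERFACE

Orientations are given as [roll, pitch, yaw] about the fixed x, y, z axes, in that order (R = Rz(yaw) Ry(pitch) Rx(roll)).
In Python, from workcell import bot gives the robot as it stands.
- The arm moves only by the tool arm_command, never from a script. Its argument "series" is a list of rows, each a list of 4 numbers: the shift along the tool's x, y, z in m, then the turn about the tool's z in rad. A call has exactly 5 rows; each row is the pose to reach, as a shift and turn from the pose commanded when the call began, along the tool's axes at that moment; what a row does not reach only later rows make up. A row lasts 1/10 s, in which the tool goes at most 50 mm and 8.59 degrees, less where a joint would pass 70% of its speed; a pose out of reach is approached as far as the arm can. A call with a gripper value outside its range is refused whole. "hand" is the finger opening in m, from 0 to 0.0854, set as the call begins (left out, the last holds). The fingers move at their own pace and stop on an object; "grip_force" is the grip in N (left out, the last holds). Time passes only in rows, so rows that repeat a pose let the fingers close, or fill a call up. It gives the time, the measured TCP pose, the force, the opening and the grip force at its end, in the units of the state.
- bot.get_obs(): the state, without advancing time (a new reading comes with each control period).
- bot.camera(name): name is "scene" or "side" or "wrist"; returns a dict with "color" (420x560x3 uint8, blue, green, red), "camera_matrix" (3x3 intrinsics, pixels), "xyz" and "orientation" of the camera in the world; the wrist camera has in their place "T_tool_cam" (4x4, takes a point from camera to tool coordinates, whose origin is the TCP and whose axes are the flange's). Camera axes: x right, y up, looking along -z (the intrinsics and any distortion apply to the point x, -y, -z); pixel columns grow to the right and rows downward; lengths in m; the calibration is good to about 2 mm. A picture is of the moment at which its call begins: read the wrist's pose just before it. There is no depth.
- bot.job_done(): hands the job in; it is judged then, once.
Trained networks look in the newest picture that a camera, given by its name, has taken for a name from the list of things; names that differ only in an ending like _2 or _b are one class to them, and where a whole thing is asked for, a point or a joint stands for the part that bears it (a point fixed in the world has none). Each returns a list of dicts, best first, with "confidence" (0 to 1); they miss things now and then, are a little off and sometimes report something else, mostly with a low value. They report only what shows in the picture. A call takes as long as a camera call.
- bot.find_in(camera, target): "location" ([column, row] in pixels, amid what is visible of it).
- bot.mark_of(camera, target): "location" ([column, row] in pixels: a listed point, or the origin of a listed thing).
The state is a dict: "time": time; "q": joint angles; "qd": joint speeds; "joint_efforts": joint torques, N m; "ee_pos": TCP position; "tcp_rot": TCP orientation; "wrist_force": force on the tool from outside, world axes, zero at the start; "torque": the same for the moment, N m; "opening": finger opening in m; "grasp_force": force on a finger pad.
Only numpy, scipy, OpenCV 4.12 (cv2) and the standard library are available. Lean on these libraries where they do the work, as an engineer would, in place of code of your own. Each camera call takes 0.05 s, during which the arm holds its last target. There are 200 camera calls.

TASK

Close up the small tool chest by pushing with the fingertips only: push its drawer fully home first, then swing the lid down shut without slamming it, then push the bolt on top of the lid across, all the way through its keeper. Do not pick anything up: leave the things in the tray and around the chest where they are, and finish with the hand clear.

Things in the scene. Friction and masses are not known exactly. Their poses are not given: they have to be found in the camera images.
- chest: grey steel tool chest, fixed to the bench, 138 deep (x) x 200 wide (y), 70 mm high to the rim of its open tray, 90 mm with the lid shut. Origin: centre of its underside; its own +x points to the back (hinge side), -x to the front (drawer side, facing the robot), +y to its left, z up. Walls 3 mm, tray floor 50 mm up. On its right-hand end (-y) a steel keeper bracket with an eye stands 115 mm above the bench at x = -30, y = -104 mm.
- drawer (a joint): how far the drawer is out, m: 0 shut, up to 0.08; it slides out along the chest's -x; about 2 N of friction, a firm stop at 0
- drawer_front (a point): centre of the drawer's front face (192 wide, 40 high, from 6 to 46 mm above the bench); it lies at x = -70 mm of the chest when shut. Two small knobs stand 12 mm out of the face, 65 mm left and right of this point, 24 mm above the bench; the middle is plain.
- lid (a joint): lid angle, rad: 0 shut, up to 1.6; hinge line along the chest's y at x = +66 mm, 70 mm above the bench. Stiff hinge: it stays where it is left; about 3 to 4 N at its free edge moves it; firm stop at 0
- lid_top_edge (a point): middle of the free (front) edge of the lid's outer face. The lid is 206 wide and 142 mm long from hinge to this edge; its flat outer face lies 20 mm above the hinge line when shut (90 mm above the bench). Its front lip hangs 49 mm below the outer face and covers the drawer's upper edge when shut.
- bolt (a joint): how far the bolt is pushed, m: 0 drawn back, 0.030 fully through the keeper (firm stop); it slides along the chest's -y; about 2 N of friction
- bolt_tab (a point): centre of the upright steel thumb tab of the bolt, on the lid's outer face: 22 (x) x 8 (y) x 20 mm high, from 2 to 22 mm above the face, this point 12 mm above it. When drawn back, it lies 96 mm from the hinge line and 28 mm to the right (-y) of the lid's middle; the round bolt and its 12 mm high straps are on its -y side only, on its +y side the face is clear.
- wax_mid (a point): flat round wax tin, 67 dia x 26 mm, in the chest's tray, at its centre: leave it there
- pen_mid (a point): marker pen, 133 long, 16 mm thick, lying in the tray, at its centre: leave it there
- die_mid (a point): steel threaded die, 31 dia x 82 mm, standing at the right of the chest, at its centre: leave alone
- grease_mid (a point): small tin, 41 dia x 50 mm, standing at the right of the chest, at its centre: leave alone
- oiler_mid (a point): bottle, 48 dia x 124 mm, standing left in front of the chest, at its centre: leave alone

How it is judged (in metres and radians):
On the way, in this order (a step that is already met when the one before it is completed fails the run):
1. the drawer is pushed fully home while the lid is still open (value of joint drawer below 0.004 m and value of joint lid above 0.5 rad), for 0.2 s.
2. the lid is shut, with the drawer home (value of joint lid below 0.04 rad and value of joint drawer below 0.004 m), for 0.2 s.
3. the bolt is through its keeper, with the lid shut (value of joint bolt above 0.026 m and value of joint lid below 0.04 rad), for 0.2 s.
At the end, for the whole second after the job is handed in: Drawer within 4 mm of shut, lid within 0.04 rad of shut, bolt pushed at least 26 of its 30 mm, the hand clear (all of step 3 and value of joint drawer below 0.004 m); the robot touches nothing.
It fails at once if the lid is slammed (faster than 3 rad/s as it comes shut) (value of joint lid below 0.25 rad and velocity of joint lid below -3 rad/s).
It fails at once if the bolt is run out while the lid is open (value of joint lid above 0.1 rad and value of joint bolt above 0.018 m).
It fails at once if a thing in the tray is lifted, taken out or shifted more than 40 mm (distance of any of wax_mid, pen_mid from where it was at the start of the episode above 0.04 m or z of any of wax_mid, pen_mid in the frame of chest above 0.08 m).
It fails at once if a thing beside the chest is lifted, knocked over or shoved more than 25 mm (distance of any of die_mid, grease_mid, oiler_mid from where it was at the start of the episode above 0.025 m or height (world z) of die_mid above 0.056 m or height (world z) of grease_mid above 0.04 m or height (world z) of oiler_mid above 0.077 m).
It also fails if it takes over 61 s, if anything falls off the work surface, if the arm or the gripper's body presses on something with over 40 N, if the wrist force passes 120 N, or if a joint passes its speed limit or range.

## Working session

There is one attempt and no reset: what is moved stays moved. The work goes in short steps, Python scripts to look and compute and a tool call to move; the robot and the scene stay as the last step left them, time stands still between calls to the robot, and variables do not carry over. Pictures are saved under pics/ and viewed, at most 10 in all, crops included, and the job is handed in when it is done.

Besides the shell and the picture viewer there is one more tool, called as name([rows], argument=value, ...), one row to a line, values as JSON. arm_command: Moves the arm, as the interface text tells. Its arguments: {"type":"object","properties":{"series":{"type":"array"},"hand":{"type":"number"},"grip_force":{"type":"number"}},"required":["series"]}

```bash
mkdir -p pics
cat > h.py <<'E'
import numpy as np, cv2
from scipy.spatial.transform import Rotation as R
from workcell import bot
def ray(c,px):
    K=np.array(c["camera_matrix"]); p=np.linalg.inv(K)@[px[0],px[1],1]
    d=np.array([p[0],-p[1],-p[2]]); o=np.array(c["orientation"])
    Rm=o if o.shape==(3,3) else R.from_euler('xyz',o,degrees=True).as_matrix()
    d=Rm@d; return np.array(c["xyz"]),d/np.linalg.norm(d)
def tri(rs):
    A=sum(np.eye(3)-np.outer(d,d) for o,d in rs); b=sum((np.eye(3)-np.outer(d,d))@o for o,d in rs)
    return np.linalg.solve(A,b)
E
python3 - <<'E'
from h import *
print({k:np.round(v,3).tolist() for k,v in bot.get_obs().items()})
cs={n:bot.camera(n) for n in("scene","side")}
im=[cs[n]["color"] for n in cs]
for n in cs: print(n,cs[n]["xyz"],cs[n]["orientation"],np.array(cs[n]["camera_matrix"]).tolist(),[k for k in cs[n]]); cv2.imwrite(f"pics/{n}0.png",cs[n]["color"])
for t in "chest drawer_front lid_top_edge bolt_tab wax_mid pen_mid die_mid grease_mid oiler_mid".split():
    rs=[]
    for n in cs:
        m=bot.mark_of(n,t)
        print(t,n,[(np.round(x["location"]).tolist(),round(x["confidence"],2)) for x in m[:2]])
        if m: rs.append(ray(cs[n],m[0]["location"]))
    if len(rs)==2:
        p=tri(rs); print("   ",p.round(3),[round(float(np.linalg.norm(np.cross(p-o,d))),4) for o,d in rs])
E
```

```text
{'time': 0.0, 'q': [63.828, 5.012, 10.035, 95.101, 0.001, 90.0], 'qd': [-0.034, -0.021, 0.041, -0.035, 0.041, -0.055], 'joint_efforts': [0.0, -52.038, 46.481, 0.016, 0.0, -0.0], 'ee_pos': [0.242, 0.493, 0.231], 'tcp_rot': [-179.922, -0.001, 153.828], 'wrist_force': [-0.22, 0.213, 0.13], 'torque': [0.029, 0.045, 0.003], 'grasp_force': 0.0, 'opening': 0.085}
scene [ 0.13349327 -0.56041307  0.82529378] [ 38.21451174   1.07223857 -45.70237817] [[419.614078684098, 0.0, 275.3739237078653], [0.0, 419.614078684098, 206.34015170139492], [0.0, 0.0, 1.0]] ['color', 'camera_matrix', 'xyz', 'orientation']
side [-0.01746795 -1.14118452  0.54221436] [ 68.63262968   1.2239447  -29.4056124 ] [[485.9724991584013, 0.0, 272.9903383363892], [0.0, 485.9724991584013, 214.4466965986638], [0.0, 0.0, 1.0]] ['color', 'camera_matrix', 'xyz', 'orientation']
chest scene [([310.0, 242.0], 0.78)]
chest side [([301.0, 256.0], 0.93)]
    [ 0.563 -0.231  0.008] [0.0002, 0.0002]
drawer_front scene [([266.0, 243.0], 0.89)]
drawer_front side [([275.0, 286.0], 0.48)]
    [ 0.563 -0.085 -0.146] [0.0037, 0.0037]
lid_top_edg
[... 202 characters left out ...]
36.0, 196.0], 0.51)]
    [ 0.621 -0.289  0.172] [0.0017, 0.0017]
wax_mid scene [([302.0, 209.0], 0.91)]
wax_mid side [([295.0, 226.0], 0.72)]
    [ 0.579 -0.183  0.07 ] [0.0054, 0.0054]
pen_mid scene [([325.0, 230.0], 0.58)]
pen_mid side [([319.0, 240.0], 0.61)]
    [ 0.594 -0.253  0.05 ] [0.0048, 0.0048]
die_mid scene [([347.0, 291.0], 0.78)]
die_mid side [([316.0, 273.0], 0.68)]
    [ 0.505 -0.38   0.046] [0.0004, 0.0004]
grease_mid scene [([312.0, 317.0], 0.79)]
grease_mid side [([274.0, 286.0], 0.82), ([320.0, 237.0], 0.39)]
    [ 0.416 -0.361  0.032] [0.0029, 0.0029]
oiler_mid scene [([182.0, 168.0], 0.89)]
oiler_mid side [([211.0, 201.0], 0.67)]
    [0.477 0.126 0.062] [0.0023, 0.0023]
```

```bash
cd pics; python3 -c "
import cv2
for n in('scene','side'):
    a=cv2.imread(n+'0.png'); a=a[90:370,130:450] ; cv2.imwrite(n+'0c.png',cv2.resize(a,None,fx=2.14,fy=2.14,interpolation=2))"
```

```text
(no output)
```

View pics/scene0c.png

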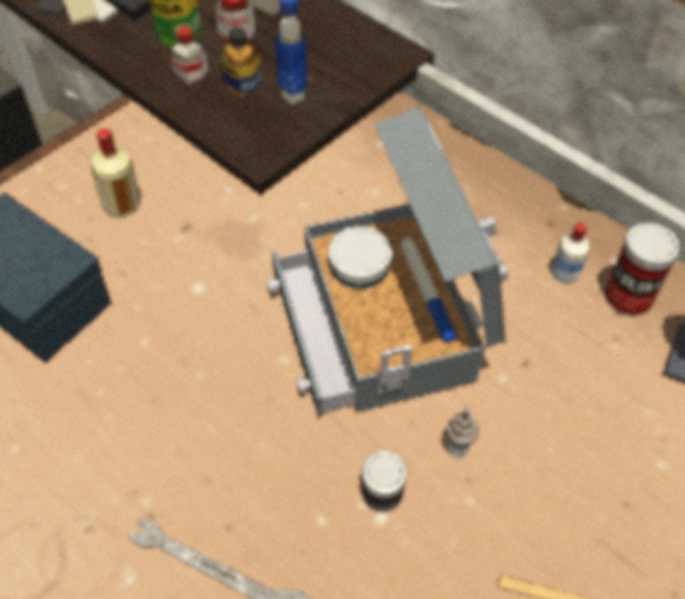

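View pics/side0c.png

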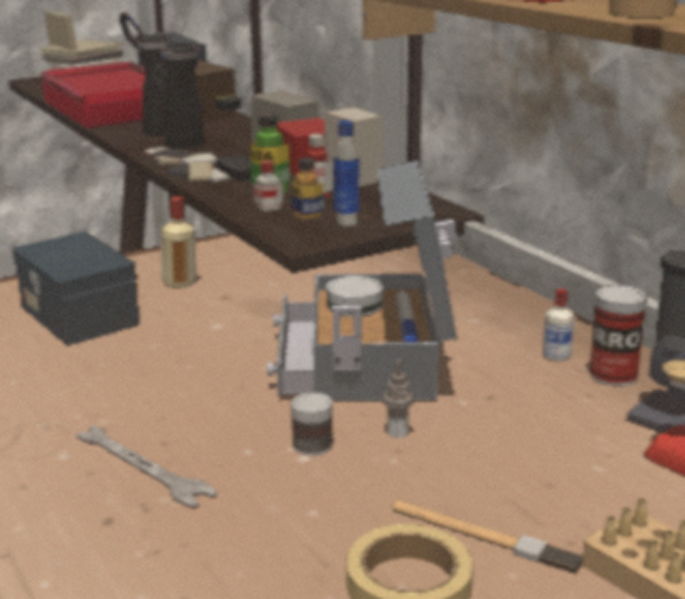

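```bash
cat >> h.py <<'E'
def project(c,P):
    o=np.array(c["orientation"]); Rm=R.from_euler('xyz',o,degrees=True).as_matrix()
    p=(np.asarray(P)-c["xyz"])@Rm; K=np.array(c["camera_matrix"])
    return np.array([K[0,2]+K[0,0]*p[0]/-p[2], K[1,2]+K[1,1]*p[1]/p[2]])
E
python3 - <<'E'
from h import *
from scipy.optimize import least_squares
cs={n:bot.camera(n) for n in("scene","side")}
obs=[]
def crop(u,v): return np.array([130+u/2.14,90+v/2.14])
def lid(a,s,y): return lambda q:(.066-a*np.cos(q[4])+s*np.sin(q[4]),y,.07+a*np.sin(q[4])+s*np.cos(q[4]))
f=lambda *p:(lambda q:p)
for n,pts in {"scene":[(f(-.069,.1,.07),308,230),(f(.069,-.1,.07),482,350),(f(-.069,-.1,.07),356,383),
  (lambda q:(-.082-q[3],.065,.024),273,285),(lambda q:(-.082-q[3],-.065,.024),302,386),(lid(.142,.02,.103),418,112),(lid(.142,.02,-.103),493,262)],
 "side":[(f(-.069,-.1,.07),316,343),(f(.069,-.1,.07),438,345),(f(-.069,.1,.07),318,277),(f(.069,-.1,0),437,400),
  (lambda q:(-.082-q[3],.065,.024),277,322),(lambda q:(-.082-q[3],-.065,.024),270,368)]}.items():
    for g,u,v in pts: obs.append((n,g,crop(u,v)))
for n,t,g in [("scene","chest",f(0,0,0)),("side","chest",f(0,0,0)),("scene","drawer_front",lambda q:(-.07-q[3],0,.026)),("scene","lid_top_edge",lid(.142,.02,0)),("side","lid_top_edge",lid(.142,.02,0))]:
    m=bot.mark_of(n,t); obs.append((n,g,np.array(m[0]["location"])))
def W(q,p): c,s=np.cos(q[2]),np.sin(q[2]); return np.array([q[0]+c*p[0]-s*p[1],q[1]+s*p[0]+c*p[1],p[2]])
res=lambda q:np.concatenate([project(cs[n],W(q,g(q)))-uv for n,g,uv in obs])
s=least_squares(res,[.56,-.23,0,.04,1.3],loss="soft_l1",f_scale=2)
q=s.x; print(q.round(4),np.degrees(q[2]),np.degrees(q[4])); print(res(q).reshape(-1,2).round(1).tolist())
print("front",W(q,(-.07-q[3],0,.026)),"lid edge",W(q,lid(.142,.02,0)(q)))
c=bot.camera("wrist"); print(np.array(c["T_tool_cam"]).round(3).tolist())
E
```

```text
[ 0.5708 -0.2275 -0.5413  0.0311  1.3587] -31.01357789027008 77.84854255264399
[[-3.2, -1.2], [2.9, -0.0], [-1.5, -0.2], [-0.7, 0.5], [-0.7, 0.1], [0.3, -2.4], [2.1, 2.5], [-3.7, -0.1], [1.0, -1.5], [-2.6, -2.2], [0.7, 0.5], [-0.4, -1.6], [-0.1, -0.4], [3.1, -1.6], [0.7, 0.5], [4.0, -0.7], [-0.1, 1.4], [-2.0, 2.5]]
front [ 0.48423639 -0.17540422  0.026     ] lid edge [ 0.61855003 -0.25615132  0.21302836]
[[-0.0, 0.954, 0.3, 0.077], [1.0, -0.0, 0.001, 0.002], [0.001, 0.3, -0.954, -0.142], [0.0, 0.0, 0.0, 1.0]]
```

arm_command([
  [-0.033, -0.035, 0, 0.084],
  [-0.066, -0.07, 0, 0.084],
  [-0.099, -0.105, 0, 0.084],
  [-0.132, -0.14, 0, 0.084],
  [-0.165, -0.175, 0, 0.084],
], hand=0)

```text
time: 1.9
ee_pos: [0.3135, 0.2621, 0.2314]
tcp_rot: [180.0, 0.0, 149.1]
wrist_force: [1.0, 0.0, -0.0]
opening: 0.0124
grasp_force: 0.0
```

```bash
cat >> h.py <<'E'
CH=np.array([.5708,-.2275]); YAW=np.radians(-31.0)
def inchest(p): c,s=np.cos(YAW),np.sin(YAW); d=np.array(p[:2])-CH; return np.array([c*d[0]+s*d[1],-s*d[0]+c*d[1],p[2]])
def st():
    o=bot.get_obs(); p=o["ee_pos"]; Rm=R.from_euler('xyz',o["tcp_rot"],degrees=True).as_matrix()
    print("t",o["time"],"tcp",np.round(p,4),"rot",np.round(o["tcp_rot"],2),"chest",inchest(p).round(4),"F",np.round(o["wrist_force"],1),"q",np.round(o["q"],0),"open",o["opening"])
    return o,Rm
def shift(target):  # target in chest frame
    o,Rm=st(); c,s=np.cos(YAW),np.sin(YAW)
    w=np.array([CH[0]+c*target[0]-s*target[1],CH[1]+s*target[0]+c*target[1],target[2]])
    print("shift",(Rm.T@(w-o["ee_pos"])).round(4))
E
python3 -c "
from h import *
shift((-.16,0,.231))"
```

```text
t 1.9 tcp [0.3135 0.2621 0.2314] rot [1.7997e+02 2.0000e-02 1.4906e+02] chest [-0.4727  0.2871  0.2314] F [ 1.  0. -0.] q [ 40. -14.  -8.  96.  -0.  71.] open 0.012439066219070392
shift [-3.124e-01 -2.875e-01  3.000e-04]
```

arm_command([
  [-0.035, -0.033, 0, 0],
  [-0.07, -0.066, 0, 0],
  [-0.105, -0.099, 0, 0],
  [-0.14, -0.132, 0, 0],
  [-0.175, -0.165, 0, 0],
])

```text
time: 2.4
ee_pos: [0.3786, 0.0303, 0.2316]
tcp_rot: [180.0, 0.1, 149.0]
wrist_force: [1.5, 0.4, 0.2]
opening: 0.0
grasp_force: 0.0
```

arm_command([
  [-0.035, -0.03, 0, 0],
  [-0.07, -0.06, 0, 0],
  [-0.105, -0.09, 0, 0],
  [-0.137, -0.122, 0, 0],
  [-0.137, -0.122, 0, 0],
])

```text
time: 2.9
ee_pos: [0.4336, -0.147, 0.2304]
tcp_rot: [-179.9, -0.0, 148.7]
wrist_force: [-1.8, 1.0, -0.1]
opening: -0.0002
grasp_force: 0.0
```

```bash
python3 -c "
from h import *
shift((-.15,0,.025))
c=bot.camera('wrist'); cv2.imwrite('pics/w1.png',c['color'])
for t in ('drawer_front','lid_top_edge','bolt_tab'): print(t,bot.mark_of('wrist',t)[:1])"
```

```text
t 2.9 tcp [ 0.4336 -0.147   0.2304] rot [-1.7994e+02 -3.0000e-02  1.4874e+02] chest [-0.159  -0.0017  0.2304] F [-1.8  1.  -0.1] q [-19.  -8.  -2.  95.  -0.  13.] open -0.0001916728487159816
shift [-0.0091  0.0019  0.2054]
drawer_front [{'location': [278.9, 230.1], 'confidence': 0.81}]
lid_top_edge []
bolt_tab []
```

View pics/w1.png

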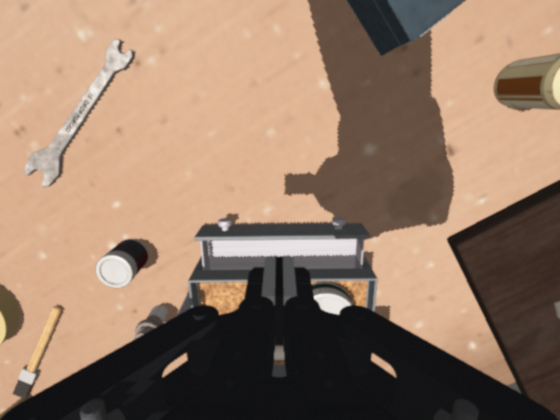

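arm_command([
  [0, 0.002, 0.045, 0],
  [0, 0.002, 0.09, 0],
  [0, 0.002, 0.135, 0],
  [0, 0.002, 0.18, 0],
  [0, 0.002, 0.205, 0],
])

```text
time: 3.6
ee_pos: [0.4326, -0.1392, 0.0231]
tcp_rot: [-180.0, -0.2, 149.2]
wrist_force: [0.2, 0.3, -0.6]
opening: -0.0003
grasp_force: 0.0
```

arm_command([
  [-0.008, 0, 0, 0],
  [-0.016, 0, 0, 0],
  [-0.024, 0, 0, 0],
  [-0.032, 0, 0, 0],
  [-0.04, 0, 0, 0],
])

```text
time: 4.1
ee_pos: [0.47, -0.1624, 0.0275]
tcp_rot: [180.0, 0.1, 149.0]
wrist_force: [0.2, -0.1, -0.6]
opening: -0.0002
grasp_force: 0.0
```

```bash
python3 -c "
from h import *
shift((-.081,0,.025))"
```

```text
t 4.1 tcp [ 0.47   -0.1624  0.0275] rot [1.7998e+02 1.1000e-01 1.4902e+02] chest [-0.1199  0.0039  0.0275] F [ 0.2 -0.1 -0.6] q [-19.  -1. -19.  72.  -0.  12.] open -0.00015109600069168475
shift [-0.0389 -0.0039  0.0026]
```

arm_command([
  [-0.005, -0.002, 0.001, 0],
  [-0.01, -0.003, 0.002, 0],
  [-0.015, -0.003, 0.002, 0],
  [-0.02, -0.003, 0.002, 0],
  [-0.025, -0.003, 0.002, 0],
])

```text
time: 4.6
ee_pos: [0.4884, -0.1774, 0.0241]
tcp_rot: [-180.0, -0.0, 149.0]
wrist_force: [-1.8, 0.4, -0.8]
opening: -0.0003
grasp_force: 0.9
```

arm_command([
  [-0.003, 0, 0, 0],
  [-0.006, 0, 0, 0],
  [-0.009, 0, 0, 0],
  [-0.012, 0, 0, 0],
  [-0.015, 0, 0, 0],
])

```text
time: 5.1
ee_pos: [0.5014, -0.185, 0.0242]
tcp_rot: [180.0, -0.0, 149.0]
wrist_force: [-1.9, 0.8, -1.1]
opening: 0.0004
grasp_force: 0.8
```

arm_command([
  [-0.001, 0, 0, 0],
  [-0.003, 0, 0, 0],
  [-0.005, 0, 0, 0],
  [-0.007, 0, 0, 0],
  [-0.008, 0, 0, 0],
])

```text
time: 5.6
ee_pos: [0.5023, -0.1855, 0.0242]
tcp_rot: [180.0, -0.8, 149.1]
wrist_force: [-38.3, 22.6, 26.7]
opening: -0.0002
grasp_force: 22.3
```

arm_command([
  [0.003, 0, 0, 0],
  [0.003, 0, 0, 0],
  [0.02, 0, 0, 0],
  [0.05, 0, 0, 0],
  [0.07, 0, 0, 0],
])

```text
time: 6.1
ee_pos: [0.4474, -0.1525, 0.0244]
tcp_rot: [180.0, 0.0, 149.0]
wrist_force: [-0.6, 0.4, 0.6]
opening: -0.0001
grasp_force: 0.0
```

arm_command([
  [0, 0, -0.05, 0],
  [0, 0, -0.1, 0],
  [0, 0, -0.15, 0],
  [0, 0, -0.2, 0],
  [0, 0, -0.235, 0],
])

```text
time: 6.6
ee_pos: [0.4487, -0.1531, 0.2634]
tcp_rot: [179.9, 0.3, 149.0]
wrist_force: [0.8, -1.2, 0.2]
opening: 0.0
grasp_force: 0.0
```

Run:
```python
from h import *
shift((.085,.03,.26))
c={n:bot.camera(n) for n in("scene","side")}
for n in c: cv2.imwrite(f'pics/{n}1.png',c[n]['color'][80:320,180:500]); 
rs=[]
for n in c:
    m=bot.mark_of(n,'lid_top_edge'); print(m[:1]); rs+= [ray(c[n],m[0]['location'])] if m else []
if len(rs)==2: print(inchest(tri(rs)))
```

```text
t 6.6 tcp [ 0.4487 -0.1531  0.2634] rot [179.94   0.27 149.02] chest [-0.143   0.0008  0.2634] F [ 0.8 -1.2  0.2] q [-19.  -5.   4.  98.   0.  12.] open 2.8880331732909742e-05
shift [-0.228   0.0291  0.0045]
[{'location': [345.9, 172.5], 'confidence': 0.55}]
[{'location': [329.8, 173.9], 'confidence': 0.91}]
[6.14201386e-02 1.60017780e-04 2.16841111e-01]
```

arm_command([
  [-0.045, 0.006, 0, 0],
  [-0.09, 0.012, 0, 0],
  [-0.135, 0.018, 0, 0],
  [-0.18, 0.024, 0, 0],
  [-0.225, 0.03, 0, 0],
])

```text
time: 7.3
ee_pos: [0.6557, -0.2429, 0.2574]
tcp_rot: [-180.0, -0.1, 149.0]
wrist_force: [0.5, -1.1, 1.2]
opening: -0.0001
grasp_force: 0.0
```

arm_command([
  [-0.004, 0, 0, 0],
  [-0.006, 0, 0, 0],
  [-0.006, 0, 0, 0],
  [-0.006, 0, 0, 0],
  [-0.006, 0, 0, 0],
])

```text
time: 7.8
ee_pos: [0.6587, -0.2449, 0.2615]
tcp_rot: [180.0, 0.1, 149.0]
wrist_force: [0.4, -0.4, 0.0]
opening: -0.0003
grasp_force: 0.0
```

Run:
```python
from h import *
shift((.088,.03,.195))
c=bot.camera("scene"); cv2.imwrite('pics/s2.png',cv2.resize(c['color'][80:320,200:520],None,fx=2,fy=2))
```

```text
t 7.8 tcp [ 0.6587 -0.2449  0.2615] rot [1.7997e+02 1.3000e-01 1.4902e+02] chest [0.0843 0.0304 0.2615] F [ 0.4 -0.4  0. ] q [-20.  30.  45. 105.   0.  11.] open -0.00031710357599033713
shift [-0.0036 -0.0004  0.0665]
```

View pics/s2.png

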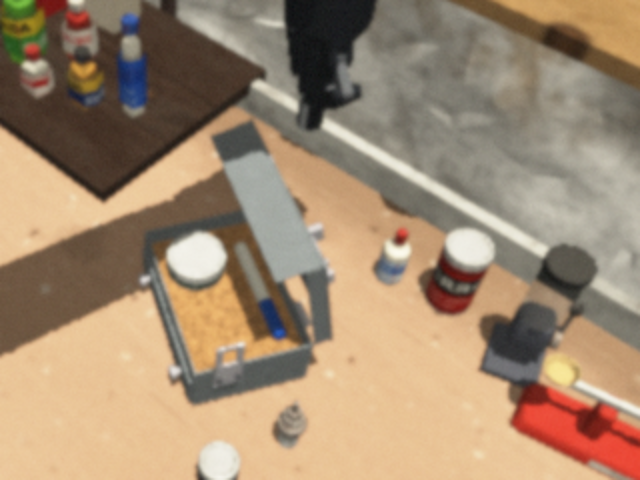

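arm_command([
  [-0.003, 0, 0.015, 0],
  [-0.003, 0, 0.03, 0],
  [-0.003, 0, 0.045, 0],
  [-0.003, 0, 0.06, 0],
  [-0.003, 0, 0.066, 0],
])

```text
time: 8.35
ee_pos: [0.6613, -0.2465, 0.1928]
tcp_rot: [-180.0, -0.0, 149.0]
wrist_force: [-0.7, -0.2, 0.0]
opening: 0.0001
grasp_force: 0.0
```

arm_command([
  [0.004, 0, 0, 0],
  [0.008, 0, 0, 0],
  [0.012, 0, 0, 0],
  [0.016, 0, 0, 0],
  [0.02, 0, 0, 0],
])

```text
time: 8.85
ee_pos: [0.6451, -0.2366, 0.1942]
tcp_rot: [180.0, 0.1, 149.0]
wrist_force: [2.6, -2.4, -0.7]
opening: -0.0002
grasp_force: 1.3
```

Run:
```python
from h import *
st()
for th in range(80,-5,-10):
    a,s,t=.12,.02,np.radians(th); print(th,"tcp x,z",round(.066-a*np.cos(t)+s*np.sin(t)+.011,4),round(.07+a*np.sin(t)+s*np.cos(t),4))
```

```text
t 8.85 tcp [ 0.6451 -0.2366  0.1942] rot [1.7999e+02 1.0000e-01 1.4901e+02] chest [0.0684 0.0304 0.1942] F [ 2.6 -2.4 -0.7] q [-20.  24.  29.  95.  -0.  11.] open -0.0002081404252713597
80 tcp x,z 0.0759 0.1916
70 tcp x,z 0.0548 0.1896
60 tcp x,z 0.0343 0.1839
50 tcp x,z 0.0152 0.1748
40 tcp x,z -0.0021 0.1625
30 tcp x,z -0.0169 0.1473
20 tcp x,z -0.0289 0.1298
10 tcp x,z -0.0377 0.1105
0 tcp x,z -0.043 0.09
```

arm_command([
  [0.0115, 0, 0.002, 0],
  [0.022, 0, 0.004, 0],
  [0.032, 0, 0.007, 0],
  [0.042, 0, 0.0115, 0],
  [0.051, 0, 0.016, 0],
])

```text
time: 9.35
ee_pos: [0.601, -0.2103, 0.1783]
tcp_rot: [-180.0, 0.1, 149.0]
wrist_force: [1.4, -1.7, 3.4]
opening: 0.0001
grasp_force: 1.3
```

```bash
python3 -c "
from h import *
st()"
```

```text
t 9.35 tcp [ 0.601  -0.2103  0.1783] rot [-1.8000e+02  1.1000e-01  1.4901e+02] chest [0.0171 0.0303 0.1783] F [ 1.4 -1.7  3.4] q [-19.  16.  17.  91.  -0.  12.] open 0.00013394395283377968
```

arm_command([
  [0.009, 0, 0.006, 0],
  [0.0175, 0, 0.0125, 0],
  [0.025, 0, 0.02, 0],
  [0.0325, 0, 0.0275, 0],
  [0.039, 0, 0.036, 0],
])

```text
time: 9.85
ee_pos: [0.5675, -0.1901, 0.1421]
tcp_rot: [180.0, 0.1, 149.0]
wrist_force: [-1.3, -0.3, 3.4]
opening: 0.0002
grasp_force: 1.1
```

```bash
python3 -c "
from h import *
st()"
```

```text
t 9.85 tcp [ 0.5675 -0.1901  0.1421] rot [1.7999e+02 7.0000e-02 1.4901e+02] chest [-0.0221  0.0304  0.1421] F [-1.3 -0.3  3.4] q [-19.  11.   7.  86.  -0.  12.] open 0.00023374551829409213
```

arm_command([
  [0.0045, 0, 0.007, 0],
  [0.0085, 0, 0.0145, 0],
  [0.012, 0, 0.022, 0],
  [0.0155, 0, 0.03, 0],
  [0.018, 0, 0.038, 0],
])

```text
time: 10.35
ee_pos: [0.5522, -0.1808, 0.1028]
tcp_rot: [-180.0, -0.0, 149.0]
wrist_force: [-0.1, 1.1, 2.3]
opening: -0.0001
grasp_force: 0.8
```

arm_command([
  [0.0, 0, 0.003, 0],
  [0.001, 0, 0.006, 0],
  [0.002, 0, 0.009, 0],
  [0.002, 0, 0.012, 0],
  [0.002, 0, 0.015, 0],
])

```text
time: 10.85
ee_pos: [0.5508, -0.1799, 0.0898]
tcp_rot: [180.0, 0.1, 149.0]
wrist_force: [-11.7, 2.8, 30.0]
opening: 0.0003
grasp_force: 14.4
```

arm_command([
  [0, 0, 0, 0],
  [0, 0, -0.01, 0],
  [-0.004, 0.0, -0.01, 0],
  [-0.008, 0, -0.01, 0],
  [-0.011, 0, -0.01, 0],
])

```text
time: 11.35
ee_pos: [0.5605, -0.1858, 0.098]
tcp_rot: [-180.0, -0.0, 149.0]
wrist_force: [0.0, -0.8, -0.2]
opening: 0.0002
grasp_force: 0.0
```

Run:
```python
from h import *
shift((-.03,0.0,.097))
rs=[]
c=bot.camera("scene"); cv2.imwrite('pics/s3.png',cv2.resize(c['color'][130:330,220:440],None,fx=3,fy=3))
for n in("scene","side"):
    c=bot.camera(n); m=bot.mark_of(n,'bolt_tab'); print(m[:2]); rs+= [ray(c,m[0]['location'])] if m else []
for o,d in rs: print(inchest(o+d*(.102-o[2])/d[2]))
```

```text
t 11.35 tcp [ 0.5605 -0.1858  0.098 ] rot [-1.7999e+02 -2.0000e-02  1.4901e+02] chest [-0.0303  0.0304  0.098 ] F [ 0.  -0.8 -0.2] q [-18.  10.   1.  81.  -0.  13.] open 0.00017591469625977786
shift [-0.0003 -0.0304  0.001 ]
[{'location': [302.2, 225.6], 'confidence': 0.56}]
[{'location': [292.2, 226.4], 'confidence': 0.53}, {'location': [271.1, 224.5], 'confidence': 0.41}]
[-0.03040896 -0.02157901  0.102     ]
[-0.02733833 -0.03918364  0.102     ]
```

View pics/s3.png

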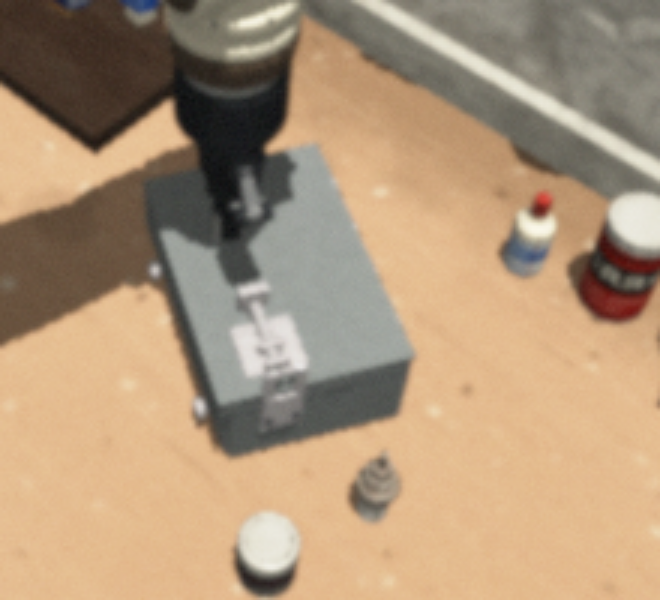

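arm_command([
  [0, -0.007, 0, 0],
  [0, -0.014, 0, 0],
  [0, -0.021, 0, 0],
  [0, -0.028, 0, 0],
  [0, -0.035, 0, 0],
])

```text
time: 12.1
ee_pos: [0.5416, -0.2163, 0.0985]
tcp_rot: [180.0, 0.0, 149.0]
wrist_force: [0.2, -0.7, 1.2]
opening: 0.0001
grasp_force: 0.0
```

arm_command([
  [0, -0.005, 0, 0],
  [0, -0.01, 0, 0],
  [0, -0.015, 0, 0],
  [0, -0.02, 0, 0],
  [0, -0.025, 0, 0],
])

```text
time: 12.6
ee_pos: [0.5292, -0.2373, 0.0985]
tcp_rot: [180.0, 0.0, 149.0]
wrist_force: [1.6, 0.5, -0.0]
opening: 0.0
grasp_force: 0.8
```

```bash
python3 -c "
from h import *
st()"
```

```text
t 12.6 tcp [ 0.5292 -0.2373  0.0985] rot [1.7999e+02 2.0000e-02 1.4903e+02] chest [-0.0306 -0.0298  0.0985] F [ 1.6  0.5 -0. ] q [-24.   8.  -1.  81.   0.   7.] open 4.0900237389500836e-05
```

arm_command([
  [0, -0.004, 0, 0],
  [0, -0.008, 0, 0],
  [0, -0.012, 0, 0],
  [0, -0.015, 0, 0],
  [0, -0.018, 0, 0],
])

```text
time: 13.1
ee_pos: [0.5234, -0.247, 0.0987]
tcp_rot: [179.2, 0.0, 149.3]
wrist_force: [25.7, 40.2, -0.3]
opening: -0.0002
grasp_force: 23.9
```

```bash
python3 -c "
from h import *
st()"
```

```text
t 13.1 tcp [ 0.5234 -0.247   0.0987] rot [1.7918e+02 3.0000e-02 1.4929e+02] chest [-0.0306 -0.0411  0.0987] F [25.7 40.2 -0.3] q [-26.   8.  -1.  81.   1.   5.] open -0.00020116864900160592
```

Firm stop reached where expected (y ≈ -41 mm). I'll hold briefly, back off, rise and check.

arm_command([
  [0, 0, 0, 0],
  [0, 0.004, 0, 0],
  [0, 0.02, 0, 0],
  [0, 0.03, -0.03, 0],
  [0, 0.03, -0.07, 0],
])

```text
time: 13.6
ee_pos: [0.5346, -0.2254, 0.1671]
tcp_rot: [-179.9, -0.3, 149.1]
wrist_force: [1.1, -0.8, 0.1]
opening: 0.0002
grasp_force: 0.0
```

arm_command([
  [0.03, 0.03, -0.03, 0],
  [0.06, 0.06, -0.06, 0],
  [0.09, 0.09, -0.08, 0],
  [0.12, 0.12, -0.08, 0],
  [0.12, 0.12, -0.08, 0],
])

```text
time: 14.1
ee_pos: [0.4935, -0.0587, 0.2501]
tcp_rot: [180.0, 0.1, 149.2]
wrist_force: [0.0, 0.5, -0.4]
opening: -0.0001
grasp_force: 0.0
```

Run:
```python
from h import *
st()
c=bot.camera("scene"); cv2.imwrite('pics/s4.png',cv2.resize(c['color'][130:330,220:440],None,fx=3,fy=3))
```

```text
t 14.1 tcp [ 0.4935 -0.0587  0.2501] rot [1.7995e+02 1.0000e-01 1.4922e+02] chest [-0.1532  0.1049  0.2501] F [ 0.   0.5 -0.4] q [-7. -2.  5. 97.  0. 24.] open -0.00012617700971012403
```

View pics/s4.png

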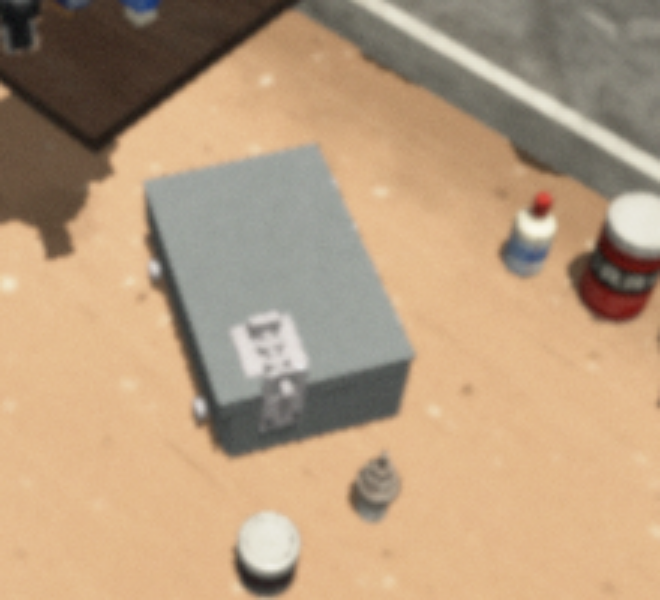

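The picture shows the lid shut, with the tab moved down to about (265,322) against its strap. The bolt end shows through the keeper at (288,385), and the die and grease tin have not moved.

```bash
python3 -c "
from workcell import bot
print(bot.job_done())"
```

```text
the job is handed in; nothing more can be done
None
```

The drawer is home, the lid is shut without slamming and the bolt is pushed to its stop through the keeper; the hand is clear and the job was handed in at about 14 s, though no verdict came back.

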